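Coolant tank service: pull the spent filter cartridge, then hold the tank flap open

ROBOT

A 6-joint arm with a two-finger parallel gripper is mounted at the origin on the work surface. World frame = base frame: x ahead of the robot, y to its left, z up, the work surface at z = 0. Lengths are in m, angles in rad, forces in N, time in s.
With the tool pointing down it reaches from about 0.35 to 0.875 m from the base axis. Payload 4.2 kg.
Tool frame: the origin (TCP) lies on the centre line of the jaws, within the pads' length; the fingertips stand 14 mm ahead of it and the grasp point (between the pads) lies 5 mm behind it (manip.nose_length is the x of the fingertips in the tool frame, in m); x points along the fingers, y is the direction in which the jaws open and shut, and the axes are right-handed (so a half turn about x gives the same grasp; the last joint's range is limited). The gripper opens to 87 mm and grips with 3 to 60 N. Pads are 19 mm wide; open, the fingers measure 117 mm over their backs; the gripper's body (75 mm by 190 mm) begins 51 mm behind the grasp point.
Start: joints at [-0.882, 0.385, 0.008, 0, -1.194, -0.259], TCP at [0.26, -0.568, 0.216] pointing down, gripper open.
Joint ranges: [-3.14, 3.14], [-1.21, 2.06], [-1.07, 1.41], [-3.16, 2.05], [-2.99, -0.16], [-3.1, 3.1]. Speed limits (rad/s): [2.79, 2.79, 3.14, 3.14, 3.14, 3.14].

INTERFACE

Orientations are given as a 3x3 rotation matrix whose columns are the frame's x, y, z axes.
In Python, from plant import sensors, vision, finish_job, models, manip gives the robot as it stands.
- The arm moves only by the tool jog_arm, never from a script. Its argument "targets" is a list that holds one entry, the list of rows, each a list of 5 numbers: the shift along the world's x, y, z in cm, then the turn about the world's z in rad, then the finger opening in cm, from 0 to 8.7. In form: [[[tx, ty, tz, twist, hand], ...]]. A call has 1 to 20 rows; each row shifts and turns the commanded pose from where the row before left it; what a row does not reach is not made up. A row lasts 1/12 s, in which the tool goes at most 41.7 mm and 7.16 degrees, less where a joint would pass 70% of its speed; a pose out of reach is approached as far as the arm can. A call is refused whole if a number of a shift passes 4.17 or a number of a turn 0.125, either way. A call with a gripper value outside its range is refused whole. The fingers move at their own pace and stop on an object; the grip force is fixed at half the most. Time passes only in rows, so rows that do not move let the fingers close. It gives the time, the measured TCP pose, the force and the opening at its end, in the units of the state.
- sensors.sense(): the state, without advancing time (a new reading comes with each control period).
- vision.snapshot(name): name is "side" or "top" or "wrist"; returns the picture (480x640x3 uint8, red, green, blue); there is no depth.
- vision.camera_params(name): a dict with "camera_matrix" (3x3 intrinsics, pixels), "R" (3x3) and "t" (3): a world point X has camera coordinates R X + t; the wrist camera has in their place "tool_from_camera" (4x4, takes a point from camera to tool coordinates, whose origin is the TCP and whose axes are the tool frame's). Camera axes: x right, y down, z forward; pixel columns grow to the right and rows downward; lengths in m; the calibration is good to about 2 mm. A picture is of the moment at which its call begins: read the wrist's pose just before it. camera_params takes no time and is no camera call.
- finish_job(): hands the job in, once; it reports no verdict.
Trained networks look in the newest picture that a camera, given by its name, has taken for a name from the list of things; names that differ only in an ending like _2 or _b are one class to them, and where a whole thing is asked for, a point or a joint stands for the part that bears it (a point fixed in the world has none). Each returns a list of dicts, best first, with "p" (0 to 1); they miss things now and then, are a little off and sometimes report something else, mostly with a low value. They report only what shows in the picture. A call takes as long as a camera call. They do not tell look-alikes from the thing itself.
- models.outline_of(camera, thing): "pixels" (480x640 bool, what is visible of it) and "rect" ([centre column, centre row, width, height] in pixels, round what is visible of it).
The state is a dict: "time_s": time; "qpos": joint angles; "dq": joint speeds; "tau": joint torques, N m; "ee_pos": TCP position; "tool_rot": TCP orientation; "contact_force": force on the tool from outside, world axes, zero at the start; "ft_torque": the same for the moment, N m; "grip_width": finger opening in m.
Only numpy, scipy, OpenCV 4.12 (cv2) and the standard library are available. Lean on these libraries where they do the work, as an engineer would, in place of code of your own. Each camera call takes 0.05 s, during which the arm holds its last target.

TASK

I am servicing this coolant tank: draw the spent wound filter cartridge up off its standpipe on the tank and stand it upright in the drip tray, set down and not dropped. Then lift the tank's hinged flap and hold it open at 60 degrees so that I can get both hands to the strainer inside; it falls shut by itself, so finish while still holding it there. Leave the fresh cartridge, the filter dome, the bottle and the spanner where they are.

Things in the scene. Friction and masses are not known exactly. Their poses are not given: they have to be found in the camera images.
- cartridge_mid (a point): centre (half-way up) of the spent filter cartridge: a string-wound tube, off-white and slightly stained, 63 mm outside diameter, 125 mm tall, 28 mm bore right through, about 0.22 kg; it stands loose over the standpipe on the tank, its z axis along the bore. Its centre is at about 207 mm above the bench
- standpipe_top (a point): top of the bare steel standpipe (22 mm diameter, chamfered tip) that stands 85 mm up inside the cartridge's bore from a 100 mm round aluminium foot on the tank's deck; the cartridge's underside rests 85 mm below this point. z is up
- tank: the coolant tank, bluish-grey sheet steel, fixed, 320 (x) by 360 (y) mm, origin under its centre, deck 130 mm above the bench. z is up, its front faces its -x. The standpipe is at x -55, y +95 mm, the flap covers x -135 to 45, y -165 to 15 mm, a pump motor of 92 mm diameter, 120 mm tall, stands on the deck at x 105, y 85 mm
- flap (a joint): opening angle of the tank's flap in rad: 0 shut (lying on the deck), grows as its front edge rises; 60 degrees is 1.047; a stop ends it at 1.4, so it falls shut from any angle, by its own weight of about 0.55 kg, with next to no hinge friction
- flap_handle (a point): middle of the flap's bow handle: a round steel bar, 10 mm diameter, parallel to the hinge, 94 mm of it straight, its axis 48 mm above the plate's mid-plane (41 mm free below it) and 145 mm from the hinge line along the plate. Axes turn with the flap: y along the bar (left as seen by the robot), x from front edge to hinge, z out of the plate's top side (up when shut)
- flap_hinge (a point): middle of the flap's hinge line, at its rear edge, 134 mm above the bench; the axes turn with the flap, y along the hinge. The flap is a grey steel plate, a little lighter than the tank, 180 x 180 mm, 3 mm thick, reaching from here to 180 mm towards its own -x; it turns about +y
- tray_floor (a point): centre of the drip tray's inner floor, 4 mm above the bench: a square aluminium tray, fixed, 150 x 150 mm outside, walls 4 mm thick and 24 mm high; z is up; it may stand on either side of the tank
- fresh_cartridge_mid (a point): centre of the fresh cartridge: the same size as the spent one, standing on the bench; to be left alone
- filter_dome: the filter's removed dome: bluish-grey ribbed bell, 104 mm diameter at its foot, 163 mm tall, standing on the bench, origin at its underside; to be left alone; it stands on the side of the tank opposite the drip tray
- bottle: white plastic bottle, 72 mm diameter, 170 mm tall, standing, origin at its underside; to be left alone
- spanner: steel spanner, 200 mm long, lying on the bench; to be left alone
Not all that is in view belongs to the job. What is shaped like the part that bears cartridge_mid but blue or green is not meant.

How it is judged:
By the outcome, as a careful person would: the job done as asked, in the order asked, and still so for the second after the job is handed in, while the arm keeps its last pose, push and grip.
It also fails if it takes over 54 s, if anything falls off the work surface, if the arm or the gripper's body presses on something with over 40 N, if the wrist force passes 120 N, or if a joint passes its speed limit or range.

## Working session

There is one attempt and no reset: what is moved stays moved. The work goes in short steps, Python scripts to look and compute and a tool call to move; the robot and the scene stay as the last step left them, time stands still between calls to the robot, and variables do not carry over. Pictures are saved under pics/ and viewed, and the job is handed in when it is done.

Besides the shell and the picture viewer there is one more tool, called after ">>>" as name([rows], argument=value, ...), one row to a line, values as JSON. jog_arm: Moves the arm, as the interface text tells. Its arguments: {"type":"object","properties":{"targets":{"type":"array"}},"required":["targets"]}

```bash
ls; mkdir -p pics; python3 - <<'E'
from plant import sensors, vision, models, manip
import cv2, numpy as np
print(sensors.sense()); print(manip.nose_length)
for n in ("side","top","wrist"):
    im=vision.snapshot(n); cv2.imwrite(f"pics/{n}0.png",im[:,:,::-1]); print(n,vision.camera_params(n))
E
```

```text
pics
{'time_s': 0.0, 'qpos': array([-8.82385097e-01,  3.85550058e-01,  6.61244154e-03, -5.25184214e-04,
       -1.19402754e+00, -2.58590574e-01]), 'dq': array([-4.64023339e-04,  4.15614685e-05,  2.60249177e-04,  3.16396494e-04,
        9.22893111e-05,  1.52194216e-04]), 'tau': array([-3.49155134e-04, -3.90660989e+01,  1.87403870e+01,  4.22002047e+00,
        1.09628981e-02, -1.54421668e-04]), 'ee_pos': array([ 0.26019067, -0.5675663 ,  0.21515444]), 'tool_rot': array([[-1.00071917e-03, -4.16530528e-01,  9.09121179e-01],
       [ 1.98510418e-03,  9.09119015e-01,  4.16531722e-01],
       [-9.99997529e-01,  2.22153153e-03, -8.29163300e-05]]), 'contact_force': array([0.20419009, 0.46620105, 0.93986025]), 'ft_torque': array([-0.01545085,  0.01704998, -0.01739193]), 'grip_width': 0.08707386551536506}
0.014
side {'camera_matrix': array([[543.09084883,   0.        , 324.28217816],
       [  0.        , 543.09084883, 245.7122513 ],
       [  0.        ,   0.        ,   1.        ]]), 'R': array([[ 0.73464936, -0.67810978,  0.02138794],
       [-0.43384503, -0.49378801, -0.75362583],
       [ 
[... 315 characters left out ...]
324153],
       [-0.99439604, -0.01407904, -0.10477735],
       [ 0.10456907,  0.01479668, -0.99440755]]), 't': array([-0.06511714,  0.51403055,  1.73998505])}
wrist {'camera_matrix': array([[332.0743316 ,   0.        , 318.22233623],
       [  0.        , 332.0743316 , 241.60489849],
       [  0.        ,   0.        ,   1.        ]]), 'tool_from_camera': array([[ 1.09550835e-03, -2.50318476e-01,  9.68162931e-01,
        -1.67500545e-01],
       [ 9.99999391e-01,  1.45724329e-04, -1.09385534e-03,
        -3.21331942e-04],
       [ 1.32727309e-04,  9.68163540e-01,  2.50318483e-01,
        -6.77485742e-02],
       [ 0.00000000e+00,  0.00000000e+00,  0.00000000e+00,
         1.00000000e+00]])}
```

View pics/side0.png

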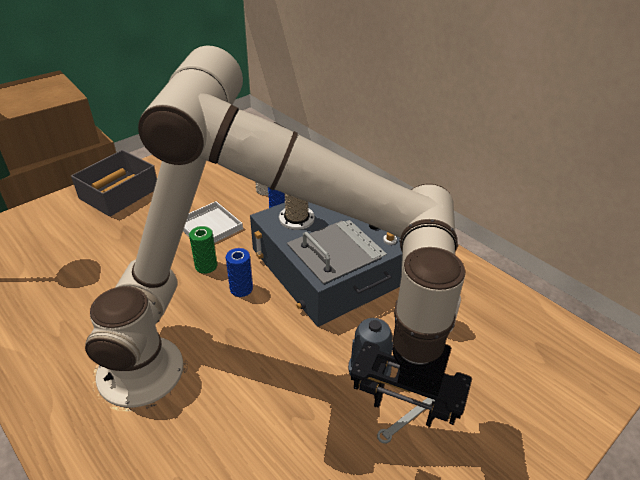

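View pics/top0.png

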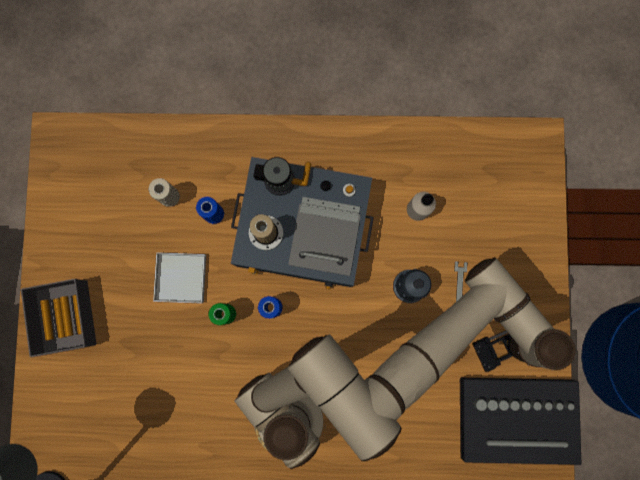

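View pics/wrist0.png

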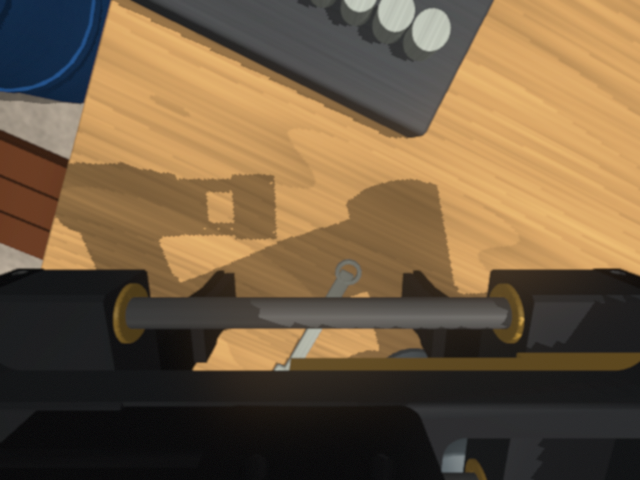

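```bash
python3 - <<'E'
from plant import sensors, vision, models, manip
import cv2, numpy as np, pickle
out={}
for n in ("top","side"):
    im=vision.snapshot(n); o=im[:,:,::-1].copy()
    for th,c in (("cartridge_mid",(0,0,255)),("flap",(0,255,0)),("flap_handle",(255,0,255)),("tank",(255,0,0)),("tray_floor",(0,255,255)),("filter_dome",(255,255,0))):
        try: r=models.outline_of(n,th)
        except Exception as e: print(n,th,e); continue
        out[n,th]=r
        for d in r:
            print(n,th,round(d["p"],2),np.round(d["rect"],1))
            cs,_=cv2.findContours(d["pixels"].astype(np.uint8),cv2.RETR_EXTERNAL,cv2.CHAIN_APPROX_NONE)
            cv2.drawContours(o,cs,-1,c,1)
    cv2.imwrite(f"pics/{n}_ol.png",o)
    x,y,w,h=(215,130,180,180) if n=="top" else (180,150,240,180)
    cv2.imwrite(f"pics/{n}_crop.png",cv2.resize(im[y:y+h,x:x+w,::-1],None,fx=3.3,fy=3.3,interpolation=cv2.INTER_CUBIC))
    cv2.imwrite(f"pics/{n}_full.png",im[:,:,::-1])
pickle.dump(out,open("ol.pkl","wb"))
print(sensors.sense()["time_s"])
E
```

```text
top cartridge_mid 0.95 [208.4 207.1  24.8  27.8]
top cartridge_mid 0.89 [269.9 307.5  20.9  19.2]
top cartridge_mid 0.66 [223.6 316.1  26.   27. ]
top cartridge_mid 0.63 [263.  228.3  27.2  29.2]
top flap 0.93 [324.1 238.9  74.9  73.7]
top flap_handle 0.89 [323.  240.4  67.8  71.9]
top tank 0.57 [302.1 223.3 138.1 129.8]
top tray_floor 0.64 [178.8 279.9  52.2  49.4]
top tray_floor 0.45 [163.1 192.6  32.3  27.1]
top filter_dome 0.77 [411.  287.   37.2  36.3]
side cartridge_mid 0.96 [204.6 252.2  21.9  49.2]
side cartridge_mid 0.84 [241.3 272.9  24.2  50. ]
side cartridge_mid 0.8 [296.1 205.8  25.8  31.4]
side cartridge_mid 0.55 [275.4 195.8  16.1  19.3]
side flap 0.89 [334.9 250.7  90.5  65.2]
side flap 0.55 [325.1 262.4 152.  120.3]
side flap_handle 0.97 [335.4 253.8  96.5  64.2]
side flap_handle 0.53 [213.3 222.3  57.6  45.4]
side tank 0.86 [324.5 263.6 152.2 124.3]
side tank 0.7 [371.3 346.2  42.4  56.3]
side tray_floor 0.85 [213.7 223.8  58.7  41.4]
side filter_dome 0.68 [404.9 419.4  55.2  48.3]
side filter_dome 0.55 [370.1 345.4  40.9  55.5]
0.85
```

View pics/top_crop.png

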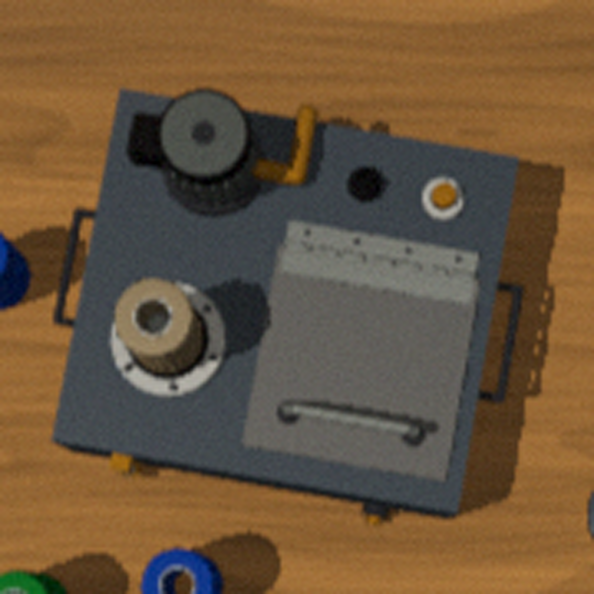

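View pics/side_crop.png

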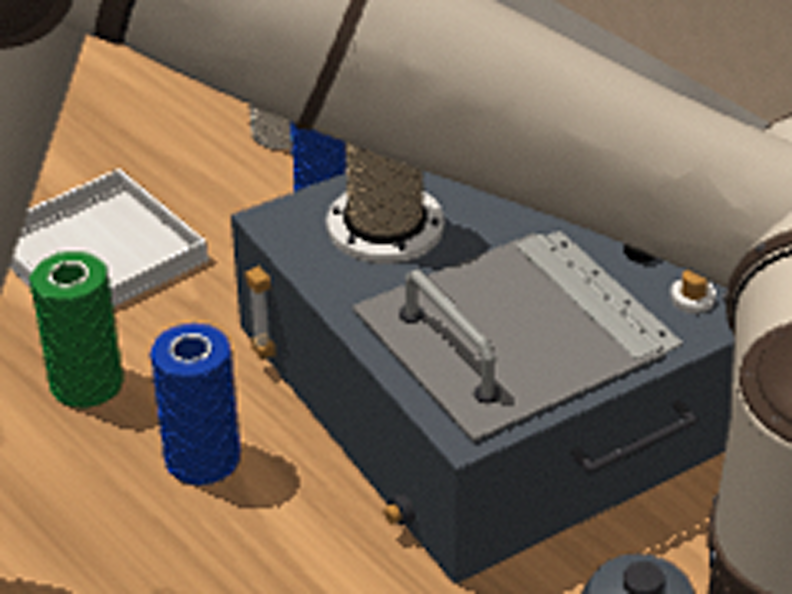

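```bash
python3 - <<'E'
import cv2
im=cv2.imread("pics/top_full.png"); cv2.imwrite("pics/tray_crop.png",cv2.resize(im[235:335,130:290],None,fx=5,fy=5,interpolation=cv2.INTER_CUBIC))
E
```

```text
(no output)
```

View pics/tray_crop.png

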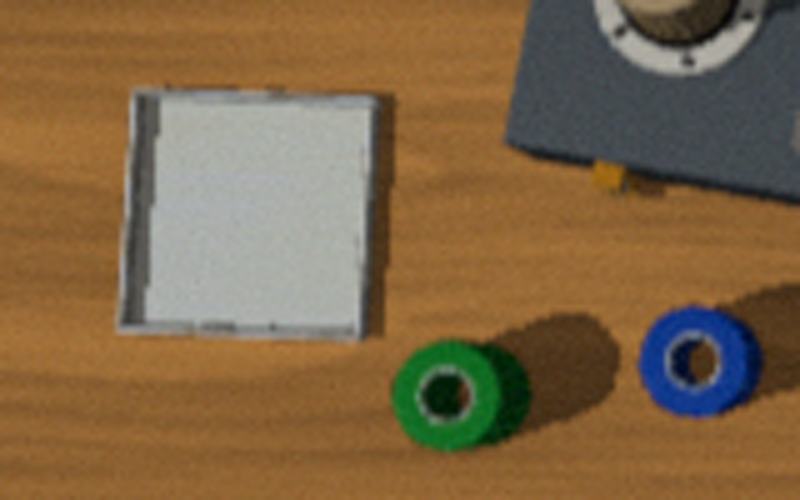

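```bash
cat > h.py <<'E'
import numpy as np
from plant import vision
def cam(n):
    c=vision.camera_params(n); return c["camera_matrix"],c["R"],c["t"]
def ray(n,px,z):
    K,R,t=cam(n); d=R.T@np.linalg.solve(K,[px[0],px[1],1.]); o=-R.T@t
    return o+d*(z-o[2])/d[2]
def proj(n,X):
    K,R,t=cam(n); p=K@(R@np.asarray(X)+t); return p[:2]/p[2]
E
python3 - <<'E'
from h import *
from scipy.optimize import least_squares
T=lambda p:(215+p[0]/3.3,130+p[1]/3.3)
S=lambda p:(180+p[0]/3.3,150+p[1]/3.3)
obs=[("top",T((120,90)),(160,180,130)),("top",T((517,157)),(160,-180,130)),("top",T((458,513)),(-160,-180,130)),("top",T((55,441)),(-160,180,130)),
 ("top",T((153,319)),(-55,95,269.5)),
 ("side",S((232,214)),(-160,180,130)),("side",S((457,466)),(-160,-180,130)),
 ("top",T((243,446)),(-135,15,135.5)),("top",T((447,481)),(-135,-165,135.5)),
 ("side",S((355,308)),(-135,15,135.5)),("side",S((477,438)),(-135,-165,135.5)),]
def X(p,q):
    c,s=np.cos(p[2]),np.sin(p[2]); q=np.array(q)/1000
    return np.array([p[0]+c*q[0]-s*q[1],p[1]+s*q[0]+c*q[1],q[2]])
f=lambda p:np.concatenate([proj(n,X(p,q))-u for n,u,q in obs])
r=least_squares(f,[0.55,-0.05,-0.2],loss="soft_l1"); print(r.x,np.round(f(r.x).reshape(-1,2),1))
p=r.x
for nm,q in (("cart",(-55,95,207)),("handle",(-100,-75,182)),("hinge",(45,-75,134)),("foot",(-55,95,145))): print(nm,X(p,q), "top",proj("top",X(p,q)))
print("cart by bore",ray("top",T((153,319)),.2695),"foot",ray("top",T((168,338)),.142))
print("bar ends top",ray("top",T((283,408)),.183),ray("top",T((418,428)),.183))
print("bar ends side",ray("side",S((414,280)),.183),ray("side",S((487,355)),.183))
t=[ray("top",(130+a/5,235+b/5),.028) for a,b in ((133,90),(377,97),(362,338),(120,332))]
print(t,np.mean(t,0)); print("tray alt", [np.linalg.norm(t[i]-t[i-1]) for i in range(4)])
for nm,a,z in (("green",(446,395),.125),):print(nm,ray("top",(130+a[0]/5,235+a[1]/5),z))
print(ray("top",(208,207),.125),ray("top",(160,190),.17),ray("top",(264,228),.27))
E
```

```text
[ 0.59299299 -0.03201616 -0.15953177] [[-0.2 -0.3]
 [ 0.4 -0.1]
 [ 0.1  0.1]
 [-1.   0.2]
 [ 0.1 -0.5]
 [-0.2  0.4]
 [ 0.8  1.2]
 [-0.3 -0.1]
 [-0.2  0.1]
 [-0.4 -0.5]
 [-0.   0.5]]
cart [0.55378271 0.07051458 0.207     ] top [263.70711456 229.53231995]
handle [ 0.48234862 -0.0901782   0.182     ] top [321.43944013 256.93768799]
hinge [ 0.62550737 -0.11321231  0.134     ] top [329.96825014 209.45247783]
foot [0.55378271 0.07051458 0.145     ] top [265.74170621 232.59430899]
cart by bore [0.55251559 0.07082037 0.2695    ] foot [0.55469222 0.07032651 0.142     ]
bar ends top [ 0.49068502 -0.03232439  0.183     ] [ 0.4753381  -0.14661837  0.183     ]
bar ends side [ 0.48321282 -0.04558272  0.183     ] [ 0.46671466 -0.14714853  0.183     ]
[array([0.50189301, 0.41573683, 0.028     ]), array([0.49971181, 0.26527187, 0.028     ]), array([0.35230156, 0.26930186, 0.028     ]), array([0.35367305, 0.41721447, 0.028     ])] [0.42689486 0.34188126 0.028     ]
tray alt [np.float64(0.14822732750939788), np.float64(0.15048077161085677), np.float64(0.14746532470221432), np.float64(0.14791896887129224)]
green [0.31928119 0.20037102 0.125     ]
[0.62968394 0.24320837 0.125     ] [0.66896806 0.37349033 0.17      ] [0.54896317 0.06367497 0.27      ]
```

>>> jog_arm([
  [[0,0,2.9,0,8.7],[0,0,2.9,0,8.7],[0,0,2.9,0,8.7],[0.6,1.3,2.9,0,8.7],[0.6,1.3,2.9,0,8.7],[1.2,2.6,0,0,8.7],[1.2,2.6,0,0,8.7],[1.2,2.6,0,0,8.7],[1.2,2.6,0,0,8.7],[1.2,2.6,0,0,8.7],[1.2,2.6,0,0,8.7],[1.2,2.6,0,0,8.7],[1.2,2.6,0,0,8.7],[1.2,2.6,0,0,8.7],[1.2,2.6,0,0,8.7],[1.2,2.6,0,0,8.7],[1.2,2.6,0,0,8.7],[1.2,2.6,0,0,8.7],[1.2,2.6,0,0,8.7],[1.2,2.6,0,0,8.7]],
])

```text
time_s: 2.52
ee_pos: [0.4527, -0.1508, 0.3616]
tool_rot: [[0.001, -0.417, 0.909], [0.0, 0.909, 0.417], [-1.0, -0.0, 0.001]]
contact_force: [0.4, -0.5, 0.2]
grip_width: 0.0872
```

>>> jog_arm([
  [[1.1,2.45,0,0,8.7],[1.1,2.45,0,0,8.7],[1.1,2.45,0,0,8.7],[1.1,2.45,0,0,8.7],[1.1,2.45,0,0,8.7],[1.1,2.45,0,0,8.7],[1.1,2.45,0,0,8.7],[1.1,2.45,0,0,8.7],[1.1,2.45,0,0,8.7],[0.1,0.1,0,0,8.7],[0,0,0,0,8.7]],
])

```text
time_s: 3.43
ee_pos: [0.5527, 0.0705, 0.3605]
tool_rot: [[-0.001, -0.418, 0.908], [-0.0, 0.908, 0.418], [-1.0, 0.0, -0.001]]
contact_force: [0.0, 0.3, 0.0]
grip_width: 0.0869
```

```bash
python3 - <<'E'
from plant import sensors, vision, models
import cv2, numpy as np
s=sensors.sense(); im=vision.snapshot("wrist"); cv2.imwrite("pics/w1.png",im[:,:,::-1])
im=vision.snapshot("side"); cv2.imwrite("pics/s1.png",im[100:340,150:470,::-1].repeat(2,0).repeat(2,1))
print(s["ee_pos"])
c=vision.camera_params("wrist"); M=np.linalg.inv(c["tool_from_camera"])
for X in ((.553,.071,.2695),(.553,.071,.145)):
    p=s["tool_rot"].T@(np.array(X)-s["ee_pos"]); q=M@np.r_[p,1]; u=c["camera_matrix"]@q[:3]; print(u[:2]/u[2])
E
```

```text
[0.5527113  0.07050104 0.36053784]
[319.38494477 243.39938158]
[319.13097276 216.30171237]
```

View pics/w1.png

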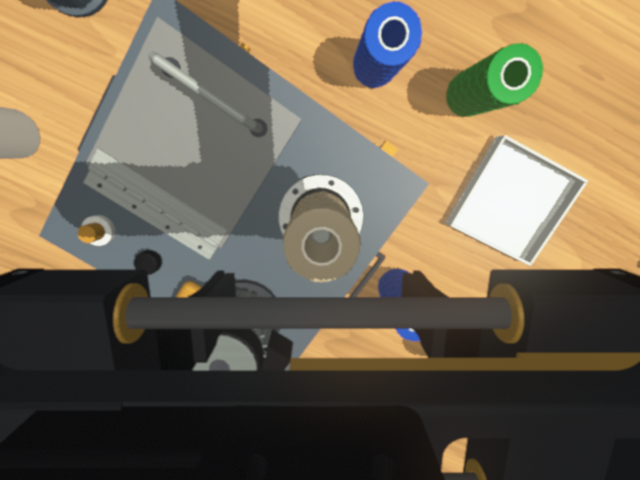

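View pics/s1.png

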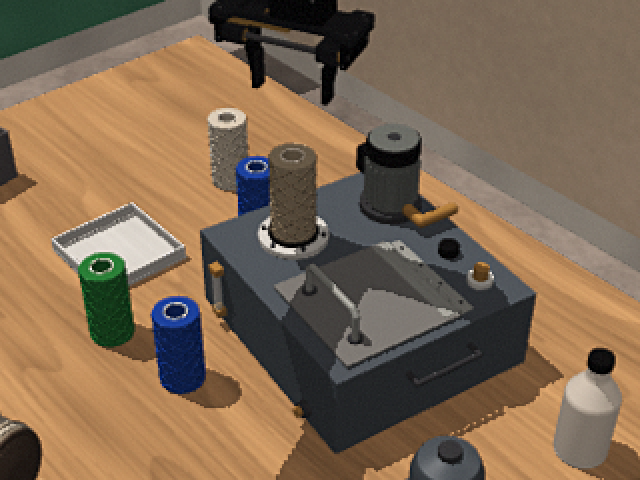

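>>> jog_arm([
  [[0,0.1,-2,0,8.7],[0,0,-2,0,8.7],[0,0,-2,0,8.7],[0,0,-2,0,8.7],[0,0,-2,0,8.7],[0,0,-1.5,0,8.7],[0,0,-1,0,8.7],[0,0,-0.4,0,8.7],[0,0,0,0,8.7],[0,0,0,0,3],[0,0,0,0,3],[0,0,0,0,3],[0,0,0,0,3],[0,0,0,0,3],[0,0,0,0,3]],
])

```text
time_s: 4.78
ee_pos: [0.5527, 0.0707, 0.2329]
tool_rot: [[0.001, -0.417, 0.909], [0.0, 0.909, 0.417], [-1.0, -0.0, 0.001]]
contact_force: [-1.4, 0.8, 2.3]
grip_width: 0.0624
```

>>> jog_arm([
  [[0,0,0,0,3],[0,0,0,0,3],[0,0,0.3,0,3],[0,0,0.5,0,3],[0,0,0.8,0,3],[0,0,0.8,0,3],[0,0,0,0,3]],
])

```text
time_s: 5.37
ee_pos: [0.5536, 0.0705, 0.2585]
tool_rot: [[0.004, -0.417, 0.909], [0.001, 0.909, 0.417], [-1.0, -0.001, 0.004]]
contact_force: [-0.1, 0.1, -1.3]
grip_width: 0.0625
```

```bash
python3 - <<'E'
from plant import sensors, vision, models
import cv2, numpy as np
s=sensors.sense(); print(s["contact_force"],s["ft_torque"],s["ee_pos"],s["grip_width"])
im=vision.snapshot("side"); cv2.imwrite("pics/s2.png",im[100:340,150:470,::-1].repeat(2,0).repeat(2,1))
E
```

```text
[-0.10822987  0.06008073 -1.32148936] [ 0.0177245  -0.05020207 -0.01043703] [0.55357339 0.07045375 0.25853469] 0.06252186456094826
```

View pics/s2.png

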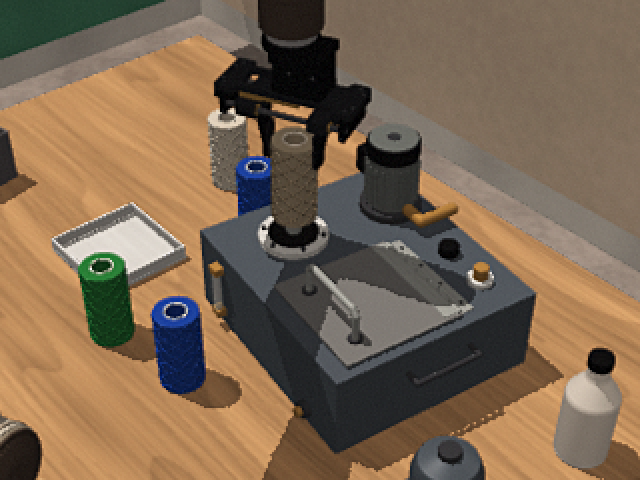

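>>> jog_arm([
  [[0,0,1,0,3],[0,0,1.3,0,3],[0,0,1.5,0,3],[0,0,1.5,0,3],[0,0,1.5,0,3],[0,0,1.5,0,3],[0,0,1.3,0,3],[0,0,1,0,3],[0,0,0.5,0,3],[0,0,0,0,3]],
])

```text
time_s: 6.25
ee_pos: [0.5528, 0.0704, 0.3685]
tool_rot: [[0.002, -0.417, 0.909], [0.001, 0.909, 0.417], [-1.0, -0.0, 0.002]]
contact_force: [0.6, -0.5, -1.9]
grip_width: 0.0621
```

```bash
python3 - <<'E'
from plant import sensors, vision, models
import cv2, numpy as np
s=sensors.sense(); print(s["contact_force"],s["ft_torque"],s["ee_pos"],s["grip_width"])
im=vision.snapshot("side"); cv2.imwrite("pics/s3.png",im[60:300,150:470,::-1].repeat(2,0).repeat(2,1))
E
```

```text
[ 0.64057219 -0.51968374 -1.87288122] [-0.00372791  0.01365966  0.02500099] [0.55279063 0.07042924 0.36851222] 0.062119675297776455
```

View pics/s3.png

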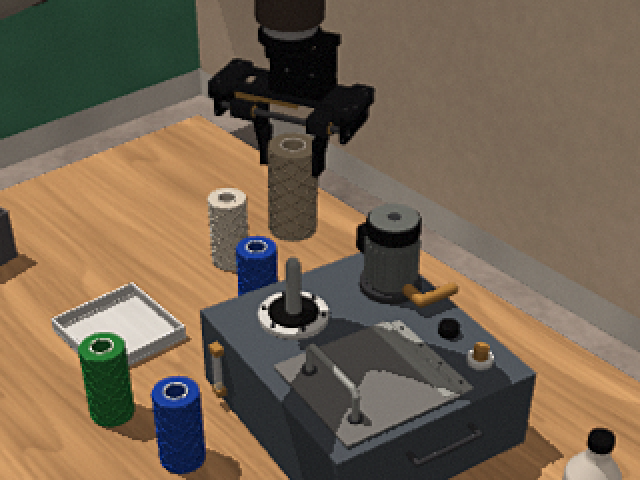

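>>> jog_arm([
  [[-0.45,0.97,0,0,3],[-0.9,1.94,0,0,3],[-0.9,1.94,0,0,3],[-0.9,1.94,0,0,3],[-0.9,1.94,0,0,3],[-0.9,1.94,0,0,3],[-0.9,1.94,0,0,3],[-0.9,1.94,0,0,3],[-0.9,1.94,0,0,3],[-0.9,1.94,0,0,3],[-0.9,1.94,0,0,3],[-0.9,1.94,0,0,3],[-0.9,1.94,0,0,3],[-0.9,1.94,0,0,3],[-0.45,0.97,0,0,3],[0,0,0,0,3]],
])

```text
time_s: 7.63
ee_pos: [0.4251, 0.3437, 0.3659]
tool_rot: [[-0.002, -0.419, 0.908], [-0.001, 0.908, 0.419], [-1.0, -0.001, -0.002]]
contact_force: [0.2, -0.4, -2.0]
grip_width: 0.0628
```

>>> jog_arm([
  [[0,0,-1,0,3],[0,0,-2,0,3],[0,0,-2,0,3],[0,0,-2,0,3],[0,0,-2,0,3],[0,0,-2,0,3],[0,0,-2,0,3],[0,0,-2,0,3],[0,0,-2,0,3],[0,0,-2,0,3],[0,0,-2,0,3],[0,0,-1.5,0,3],[0,0,-1,0,3],[0,0,-0.8,0,3],[0,0,0,0,3],[0,0,0,0,3]],
])

```text
time_s: 8.97
ee_pos: [0.4268, 0.3418, 0.1244]
tool_rot: [[0.0, -0.416, 0.909], [-0.0, 0.909, 0.416], [-1.0, -0.0, 0.0]]
contact_force: [-0.1, 1.1, -1.1]
grip_width: 0.0627
```

```bash
python3 - <<'E'
from plant import sensors, vision, models
import cv2, numpy as np
s=sensors.sense(); print(s["contact_force"],s["ft_torque"],s["ee_pos"],s["grip_width"])
im=vision.snapshot("side"); cv2.imwrite("pics/s4.png",im[100:340,100:420,::-1].repeat(2,0).repeat(2,1))
im=vision.snapshot("top"); cv2.imwrite("pics/t4.png",im[170:370,90:350,::-1].repeat(3,0).repeat(3,1))
E
```

```text
[-0.07528711  1.09982026 -1.12205379] [0.03517104 0.00346567 0.02399689] [0.42677694 0.34175048 0.12437539] 0.06265751423384609
```

View pics/s4.png

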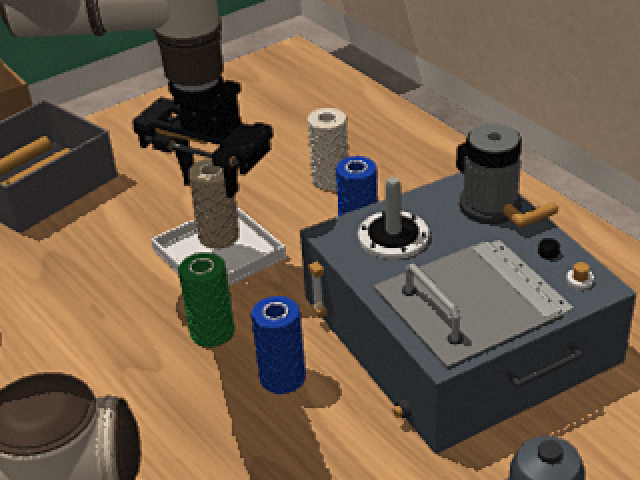

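View pics/t4.png

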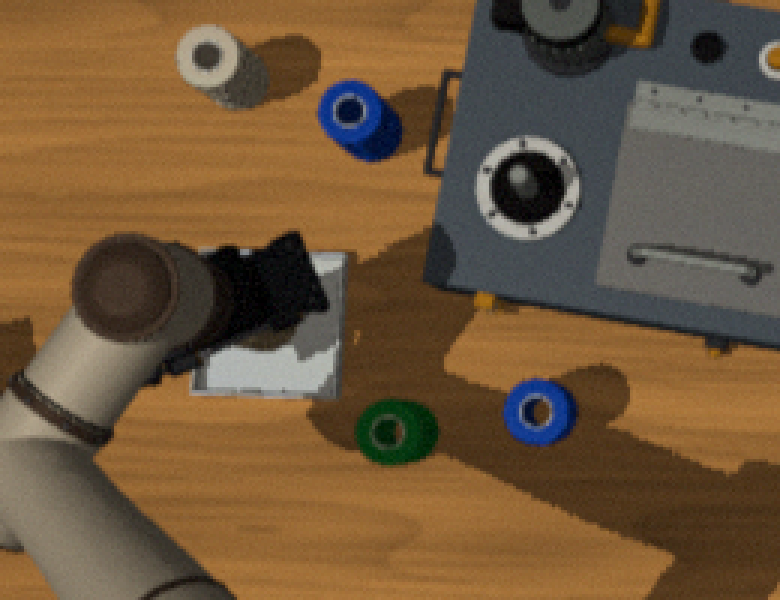

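>>> jog_arm([
  [[0,0,-0.6,0,3],[0,0,-0.6,0,3],[0,0,-0.6,0,3],[0,0,-0.4,0,3],[0,0,-0.3,0,3],[0,0,-0.2,0,3],[0,0,-0.1,0,3],[0,0,0,0,3],[0,0,0,0,3]],
])

```text
time_s: 9.82
ee_pos: [0.4266, 0.3421, 0.0964]
tool_rot: [[0.0, -0.417, 0.909], [0.0, 0.909, 0.417], [-1.0, 0.0, 0.0]]
contact_force: [0.4, -0.2, -1.4]
grip_width: 0.0626
```

>>> jog_arm([
  [[0,0,-0.1,0,3],[0,0,-0.1,0,3],[0,0,0,0,3],[0,0,0,0,3]],
])

```text
time_s: 10.15
ee_pos: [0.4264, 0.342, 0.0943]
tool_rot: [[0.0, -0.417, 0.909], [0.0, 0.909, 0.417], [-1.0, 0.0, 0.0]]
contact_force: [-0.3, -0.9, -2.4]
grip_width: 0.0623
```

>>> jog_arm([
  [[0,0,-0.1,0,3],[0,0,-0.05,0,3],[0,0,0,0,3]],
])

```text
time_s: 10.4
ee_pos: [0.4265, 0.3421, 0.0929]
tool_rot: [[0.0, -0.417, 0.909], [0.0, 0.909, 0.417], [-1.0, 0.0, 0.0]]
contact_force: [-0.5, 0.0, -0.6]
grip_width: 0.0628
```

>>> jog_arm([
  [[0,0,-0.05,0,3],[0,0,-0.05,0,3],[0,0,0,0,3]],
])

```text
time_s: 10.65
ee_pos: [0.427, 0.3424, 0.0928]
tool_rot: [[0.001, -0.417, 0.909], [0.001, 0.909, 0.417], [-1.0, 0.0, 0.002]]
contact_force: [-1.0, -0.7, 4.6]
grip_width: 0.0625
```

>>> jog_arm([
  [[0,0,0,0,6.6],[0,0,0,0,7],[0,0,0,0,7.8],[0,0,0,0,8.7],[0,0,0,0,8.7],[0,0,0,0,8.7],[0,0,0,0,8.7]],
])

```text
time_s: 11.23
ee_pos: [0.4264, 0.3419, 0.0916]
tool_rot: [[-0.0, -0.417, 0.909], [-0.0, 0.909, 0.417], [-1.0, -0.0, -0.0]]
contact_force: [-0.3, 0.1, 0.3]
grip_width: 0.0858
```

>>> jog_arm([
  [[0,0,0.5,0,8.7],[0,0,1,0,8.7],[0,0,1.5,0,8.7],[0,0,2,0,8.7],[0,0,2.5,0,8.7],[0,0,2.5,0,8.7],[0,0,3,0,8.7],[0,0,3,0,8.7],[0,0,3,0,8.7],[0,0,3,0,8.7],[0,0,2,0,8.7]],
])

```text
time_s: 12.15
ee_pos: [0.427, 0.3421, 0.3366]
tool_rot: [[0.004, -0.417, 0.909], [0.004, 0.909, 0.417], [-1.0, 0.002, 0.006]]
contact_force: [0.4, 1.6, -0.4]
grip_width: 0.0871
```

```bash
python3 - <<'E'
from plant import sensors, vision, models
import cv2, numpy as np
s=sensors.sense(); print(s["contact_force"],s["qpos"],s["ee_pos"],s["grip_width"])
im=vision.snapshot("side"); cv2.imwrite("pics/s5.png",im[100:340,100:420,::-1].repeat(2,0).repeat(2,1))
E
```

```text
[ 0.37126162  1.60925769 -0.36867573] [ 9.72596476e-01  1.86505601e-01  2.80731642e-02  1.22572430e-03
 -1.40645195e+00 -2.11355769e+00] [0.42697516 0.34209565 0.33659314] 0.08709946059194487
```

View pics/s5.png

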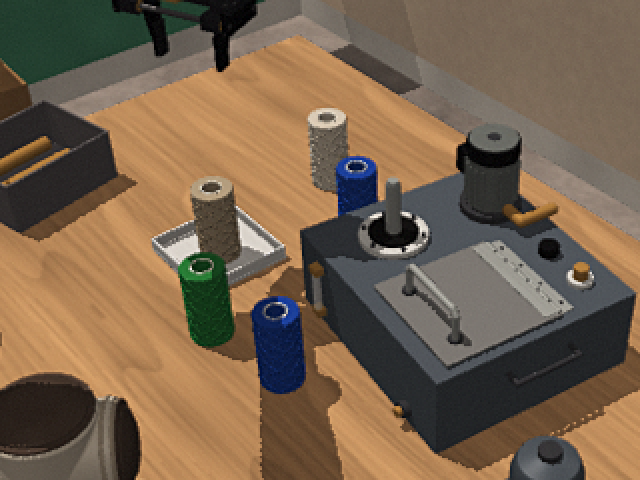

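>>> jog_arm([
  [[0.2,-1.4,0,0.03,8.7],[0.34,-2.7,0,0.06,8.7],[0.34,-2.7,0,0.06,8.7],[0.34,-2.7,0,0.06,8.7],[0.34,-2.7,0,0.06,8.7],[0.34,-2.7,0,0.06,8.7],[0.34,-2.7,0,0.06,8.7],[0.34,-2.7,0,0.06,8.7],[0.34,-2.7,0,0.06,8.7],[0.34,-2.7,0,0.06,8.7],[0.34,-2.7,0,0.06,8.7],[0.34,-2.7,0,0.06,8.7],[0.34,-2.7,0,0.06,8.7],[0.34,-2.7,0,0.06,8.7],[0.34,-2.7,0,0.06,8.7],[0.34,-2.7,0,0.06,8.7],[0.2,-1.3,0,0.05,8.7],[0,0,0,0,8.7],[0,0,0,0,8.7]],
])

```text
time_s: 13.78
ee_pos: [0.4812, -0.0905, 0.3322]
tool_rot: [[0.0, -0.987, 0.163], [0.0, 0.163, 0.987], [-1.0, -0.0, 0.0]]
contact_force: [-0.3, 1.1, 0.5]
grip_width: 0.0868
```

```bash
python3 - <<'E'
from plant import sensors, vision, models
import cv2, numpy as np
s=sensors.sense(); im=vision.snapshot("wrist"); cv2.imwrite("pics/w6.png",im[:,:,::-1])
R=s["tool_rot"]; print(s["ee_pos"],np.degrees(np.arctan2(R[1,1],R[0,1])),R[:,0])
c=vision.camera_params("wrist"); M=np.linalg.inv(c["tool_from_camera"])
a=np.radians(-9.14); ydir=np.array([-np.sin(a),np.cos(a),0]); h=np.array([.4823,-.0902,.182])
for X in (h,h+.047*ydir,h-.047*ydir):
    q=M@np.r_[R.T@(X-s["ee_pos"]),1]; u=c["camera_matrix"]@q[:3]; print(u[:2]/u[2])
E
```

```text
[ 0.48118912 -0.09050909  0.33216741] 170.62367037220787 [ 4.55389351e-04  2.55504913e-04 -9.99999864e-01]
[317.91215917 228.51831331]
[318.12040729 273.88685971]
[317.68828594 179.7457096 ]
```

View pics/w6.png

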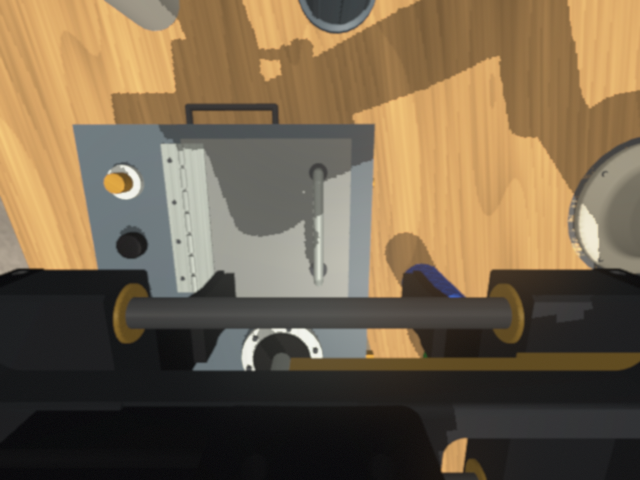

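>>> jog_arm([
  [[0.1,0,-1,0,8.7],[0,0,-2,0,8.7],[0,0,-2,0,8.7],[0,0,-2,0,8.7],[0,0,-2,0,8.7],[0,0,-2,0,8.7],[0,0,-1.5,0,8.7],[0,0,-1.3,0,8.7],[0,0,-1,0,8.7],[0,0,-0.6,0,8.7],[0,0,-0.1,0,8.7],[0,0,0,0,6],[0,0,0,0,4],[0,0,0,0,3],[0,0,0,0,2],[0,0,0,0,2],[0,0,0,0,2]],
])

```text
time_s: 15.25
ee_pos: [0.4826, -0.0901, 0.1771]
tool_rot: [[0.001, -0.987, 0.16], [0.0, 0.16, 0.987], [-1.0, -0.001, 0.0]]
contact_force: [0.8, -1.0, 0.5]
grip_width: 0.0546
```

>>> jog_arm([
  [[0,0,0,0,1.6],[0,0,0,0,1.3],[0,0,0,0,1],[0,0,0,0,0.7],[0,0,0,0,0.3],[0,0,0,0,0],[0,0,0,0,0]],
])

```text
time_s: 15.83
ee_pos: [0.4818, -0.09, 0.1766]
tool_rot: [[-0.002, -0.987, 0.16], [0.0, 0.16, 0.987], [-1.0, 0.002, -0.0]]
contact_force: [-0.8, 1.2, 5.1]
grip_width: 0.0085
```

>>> jog_arm([
  [[0,0,0,0,0],[0,0,0,0,0],[0,0,0,0,0]],
])

```text
time_s: 16.08
ee_pos: [0.4818, -0.09, 0.1767]
tool_rot: [[-0.001, -0.987, 0.16], [0.0, 0.16, 0.987], [-1.0, 0.001, -0.0]]
contact_force: [-3.0, 1.4, 3.3]
grip_width: 0.0078
```

```bash
python3 - <<'E'
from plant import sensors, vision, models
import cv2, numpy as np
s=sensors.sense(); print(s["contact_force"],s["ft_torque"],s["ee_pos"],s["grip_width"])
im=vision.snapshot("side"); cv2.imwrite("pics/s7.png",cv2.resize(im[130:330,220:480,::-1],None,fx=3,fy=3,interpolation=cv2.INTER_CUBIC))
E
```

```text
[-3.02442166  1.40121262  3.34769468] [0.43260245 1.01366702 0.01929253] [ 0.48180618 -0.08998318  0.17674216] 0.007763507514398124
```

View pics/s7.png

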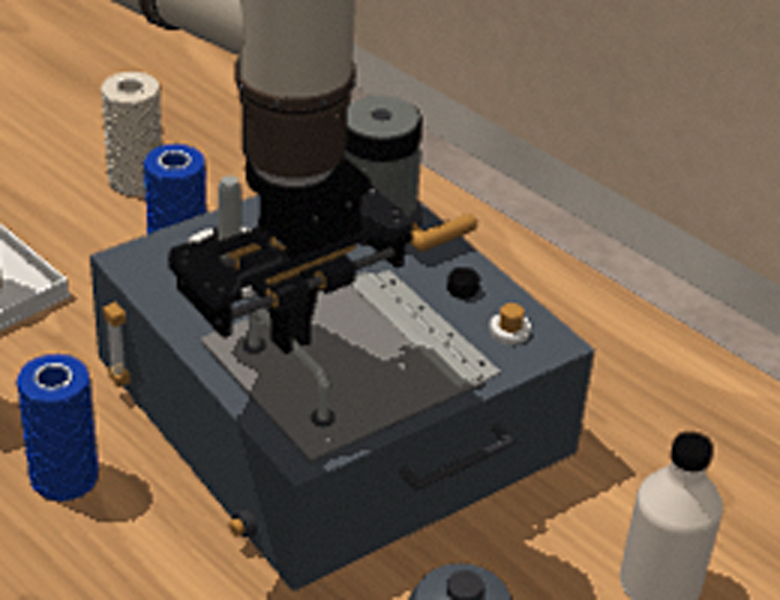

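```bash
python3 - <<'E'
import numpy as np
a=-.1595
def P(d):
    t=np.radians(d); X=(-145*np.cos(t)+48*np.sin(t))/10; Z=(145*np.sin(t)+48*np.cos(t))/10
    return np.array([X*np.cos(a),X*np.sin(a),Z])
ang=[0,.5,1.5,3]+list(range(5,60,2))+[59.5,60]
acc=P(0); rows=[]
for d in ang[1:]:
    s=np.round(P(d)-acc,2); acc=acc+s; rows.append([*[float(v) for v in s],0,0])
print(len(rows)); print(rows[:12]);print(rows[12:]); print(ang[12],P(ang[12])-P(0),P(60)-P(0))
E
```

```text
33
[[0.04, -0.01, 0.13, 0, 0], [0.09, -0.01, 0.25, 0, 0], [0.14, -0.02, 0.37, 0, 0], [0.2, -0.04, 0.5, 0, 0], [0.21, -0.03, 0.48, 0, 0], [0.24, -0.04, 0.48, 0, 0], [0.25, -0.04, 0.47, 0, 0], [0.26, -0.04, 0.46, 0, 0], [0.28, -0.05, 0.45, 0, 0], [0.3, -0.04, 0.44, 0, 0], [0.31, -0.05, 0.43, 0, 0], [0.33, -0.06, 0.42, 0, 0]]
[[0.34, -0.05, 0.4, 0, 0], [0.35, -0.06, 0.4, 0, 0], [0.37, -0.06, 0.38, 0, 0], [0.38, -0.06, 0.37, 0, 0], [0.4, -0.06, 0.35, 0, 0], [0.4, -0.07, 0.34, 0, 0], [0.42, -0.06, 0.33, 0, 0], [0.42, -0.07, 0.31, 0, 0], [0.44, -0.07, 0.3, 0, 0], [0.45, -0.08, 0.28, 0, 0], [0.46, -0.07, 0.26, 0, 0], [0.46, -0.07, 0.25, 0, 0], [0.48, -0.08, 0.23, 0, 0], [0.48, -0.08, 0.21, 0, 0], [0.49, -0.08, 0.2, 0, 0], [0.5, -0.08, 0.18, 0, 0], [0.5, -0.08, 0.16, 0, 0], [0.5, -0.08, 0.14, 0, 0], [0.51, -0.08, 0.13, 0, 0], [0.13, -0.02, 0.03, 0, 0], [0.13, -0.02, 0.03, 0, 0]]
21 [ 2.649191   -0.42616603  4.87752132] [11.26213181 -1.81169951 10.15736835]
```

>>> jog_arm([
  [[0.04,-0.01,0.13,0,0],[0.09,-0.01,0.25,0,0],[0.14,-0.02,0.37,0,0],[0.2,-0.04,0.5,0,0],[0.21,-0.03,0.48,0,0],[0.24,-0.04,0.48,0,0],[0.25,-0.04,0.47,0,0],[0.26,-0.04,0.46,0,0],[0.28,-0.05,0.45,0,0],[0.3,-0.04,0.44,0,0],[0.31,-0.05,0.43,0,0],[0.33,-0.06,0.42,0,0],[0,0,0,0,0],[0,0,0,0,0]],
])

```text
time_s: 17.3
ee_pos: [0.5108, -0.0945, 0.227]
tool_rot: [[0.005, -0.987, 0.16], [-0.0, 0.16, 0.987], [-1.0, -0.005, 0.0]]
contact_force: [0.9, 0.3, -0.9]
grip_width: 0.0003
```

```bash
python3 - <<'E'
from plant import sensors, vision, models
import cv2, numpy as np
s=sensors.sense(); print(s["contact_force"],s["ft_torque"],s["ee_pos"],s["ee_pos"]-[.4818,-.09,.1767],s["grip_width"])
im=vision.snapshot("side"); cv2.imwrite("pics/s8.png",cv2.resize(im[130:330,220:480,::-1],None,fx=3,fy=3,interpolation=cv2.INTER_CUBIC))
E
```

```text
[ 0.92981193  0.33265288 -0.85729791] [ 0.0078097   0.08698504 -0.03780422] [ 0.51083775 -0.09452961  0.22695557] [ 0.02903775 -0.00452961  0.05025557] 0.00030217919081044976
```

View pics/s8.png

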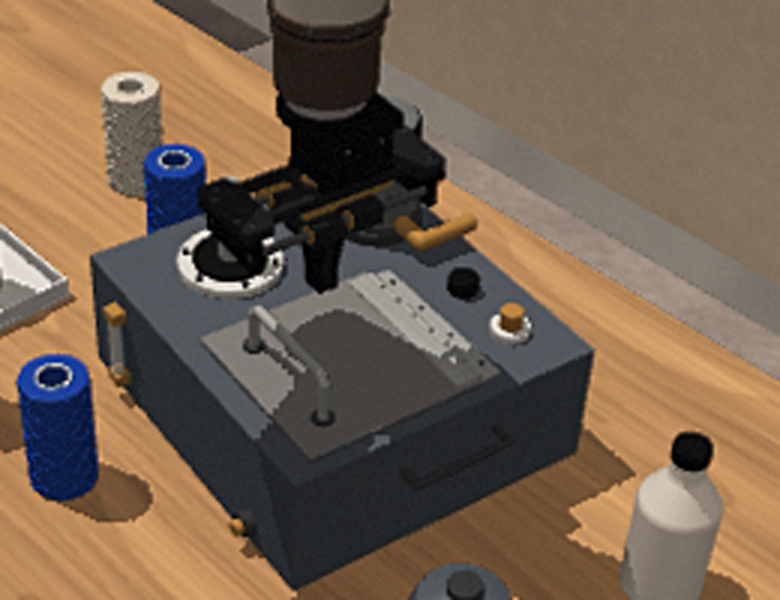

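```bash
python3 - <<'E'
from h import *
from plant import sensors
import cv2
s=sensors.sense(); R=s["tool_rot"]; p=s["ee_pos"]; print(p,s["contact_force"],s["grip_width"])
im=vision.snapshot("side"); x0,y0=270,180
o=cv2.resize(im[y0:y0+110,x0:x0+130,::-1],None,fx=6,fy=5.45,interpolation=cv2.INTER_CUBIC)
cv2.imwrite("pics/s9raw.png",o)
def m(X,c):
    u=proj("side",X); cv2.circle(o,(int((u[0]-x0+.5)*6),int((u[1]-y0+.5)*5.45)),2,c,-1)
m(p+R@[.014,0,0],(0,0,255)); m(p+R@[.014,.015,0],(0,0,255)); m(p+R@[.014,-.015,0],(0,0,255))
a=-.1595; yd=np.array([-np.sin(a),np.cos(a),0]); h=np.array([.4823,-.0902,.182])
for k in np.linspace(-.047,.047,5): m(h+k*yd,(0,255,0))
for k in np.linspace(-.047,.047,5): m(h+k*yd-[0,0,.0465],(255,0,255))
cv2.imwrite("pics/s9.png",o)
im=vision.snapshot("wrist"); cv2.imwrite("pics/w9.png",im[:,:,::-1])
E
```

```text
[ 0.51017667 -0.09443975  0.22638339] [-0.99746579  0.32820962 -0.69819893] 0.0005464637289401163
```

View pics/s9.png

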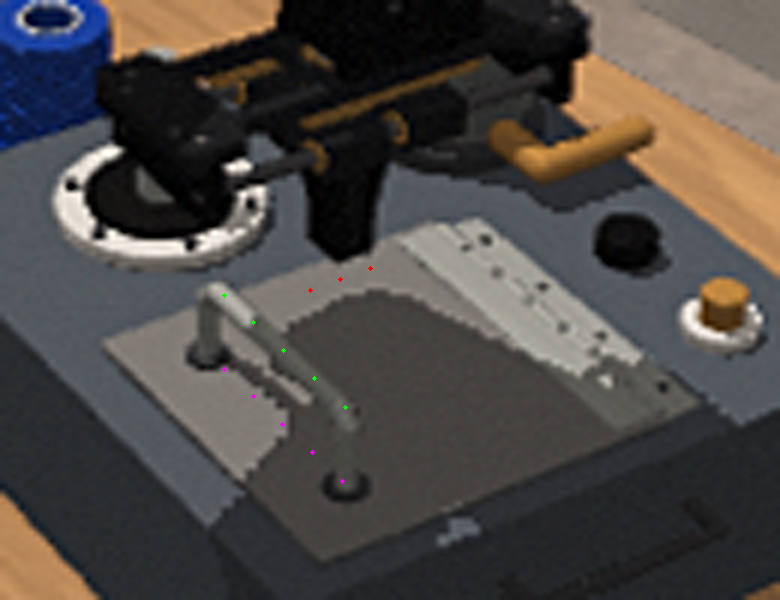

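View pics/s9raw.png

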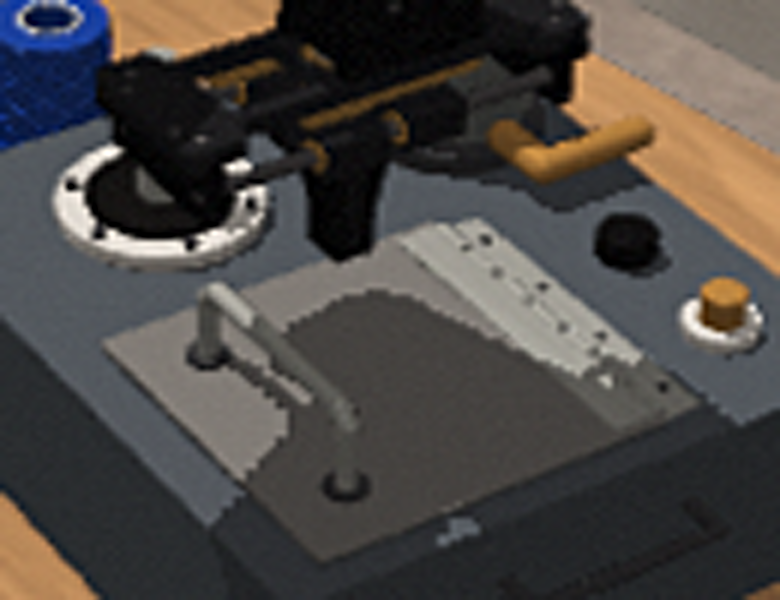

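View pics/w9.png

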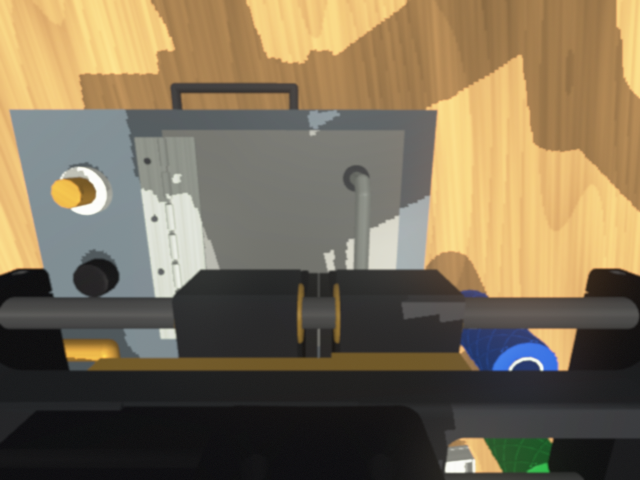

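>>> jog_arm([
  [[0,0,0.5,0,6],[0,0,0.5,0,6],[-0.7,0.11,0,0,6],[-0.7,0.11,0,0,6],[-0.7,0.11,0,0,6],[-0.65,0.1,0,0,6],[0,0,0,0,6],[0,0,0,0,6],[0,0,0,0,6]],
])

```text
time_s: 18.2
ee_pos: [0.4815, -0.09, 0.2357]
tool_rot: [[0.001, -0.987, 0.16], [-0.0, 0.16, 0.987], [-1.0, -0.001, 0.0]]
contact_force: [1.0, -0.8, -0.2]
grip_width: 0.0523
```

```bash
python3 - <<'E'
from plant import sensors, vision
import cv2
s=sensors.sense(); print(s["ee_pos"],s["grip_width"],s["contact_force"])
im=vision.snapshot("wrist"); cv2.imwrite("pics/w10.png",im[:,:,::-1])
E
```

```text
[ 0.48150152 -0.08997763  0.2357125 ] 0.05234167749671383 [ 1.0199111  -0.82428486 -0.16695924]
```

View pics/w10.png

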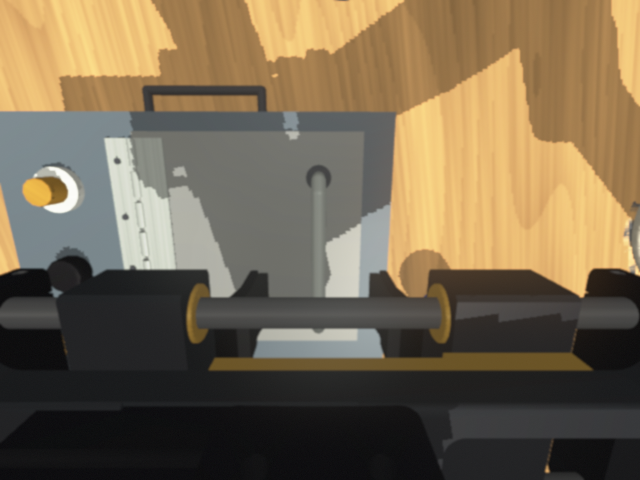

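>>> jog_arm([
  [[0,0,-1,0,6],[0,0,-1.5,0,6],[0,0,-1.5,0,6],[0,0,-1,0,6],[0,0,-0.8,0,6],[0,0,-0.6,0,6],[0,0,-0.5,0,6],[0,0,-0.4,0,6],[0,0,0,0,4],[0,0,0,0,3],[0,0,0,0,2],[0,0,0,0,2]],
])

```text
time_s: 19.25
ee_pos: [0.4818, -0.09, 0.1631]
tool_rot: [[0.001, -0.987, 0.16], [0.0, 0.16, 0.987], [-1.0, -0.001, 0.0]]
contact_force: [-0.3, -0.2, 0.2]
grip_width: 0.0408
```

>>> jog_arm([
  [[0,0,0,0,1.5],[0,0,0,0,1],[0,0,0,0,0.5],[0,0,0,0,0],[0,0,0,0,0],[0,0,0,0,0],[0,0,0,0,0]],
])

```text
time_s: 19.83
ee_pos: [0.4817, -0.0901, 0.1626]
tool_rot: [[0.001, -0.987, 0.16], [-0.0, 0.16, 0.987], [-1.0, -0.001, 0.0]]
contact_force: [2.0, 0.0, -0.8]
grip_width: 0.0092
```

```bash
python3 - <<'E'
from plant import sensors, vision
import cv2
s=sensors.sense(); print(s["ee_pos"],s["grip_width"],s["contact_force"],s["ft_torque"])
im=vision.snapshot("side");x0,y0=270,180
cv2.imwrite("pics/s11.png",cv2.resize(im[y0:y0+110,x0:x0+130,::-1],None,fx=6,fy=5.45,interpolation=cv2.INTER_CUBIC))
E
```

```text
[ 0.48172059 -0.09005925  0.1625992 ] 0.00924028428374254 [ 2.04058971  0.01859393 -0.75951282] [-0.14423185 -0.16206054  0.00774353]
```

View pics/s11.png

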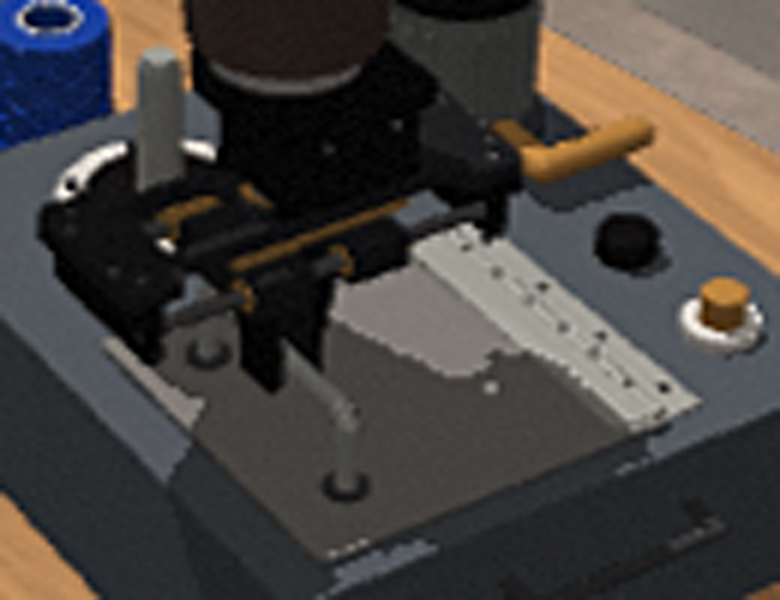

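>>> jog_arm([
  [[0,0,0,0,0],[0.04,-0.01,0.13,0,0],[0.09,-0.01,0.25,0,0],[0.14,-0.02,0.37,0,0],[0.2,-0.04,0.5,0,0],[0,0,0,0,0],[0,0,0,0,0]],
])

```text
time_s: 20.47
ee_pos: [0.4863, -0.0908, 0.1752]
tool_rot: [[0.0, -0.987, 0.16], [0.0, 0.16, 0.987], [-1.0, -0.0, 0.0]]
contact_force: [2.9, -1.0, -5.2]
grip_width: 0.0089
```

```bash
python3 - <<'E'
from plant import sensors, vision
import cv2
s=sensors.sense(); print(s["ee_pos"],s["grip_width"],s["contact_force"],s["ft_torque"])
im=vision.snapshot("side");x0,y0=270,180
cv2.imwrite("pics/s12.png",cv2.resize(im[y0:y0+110,x0:x0+130,::-1],None,fx=6,fy=5.45,interpolation=cv2.INTER_CUBIC))
E
```

```text
[ 0.48631875 -0.0908095   0.17517072] 0.008866721777515761 [ 2.92106847 -1.02479722 -5.20942281] [-0.43695645 -0.77928371 -0.01517637]
```

View pics/s12.png

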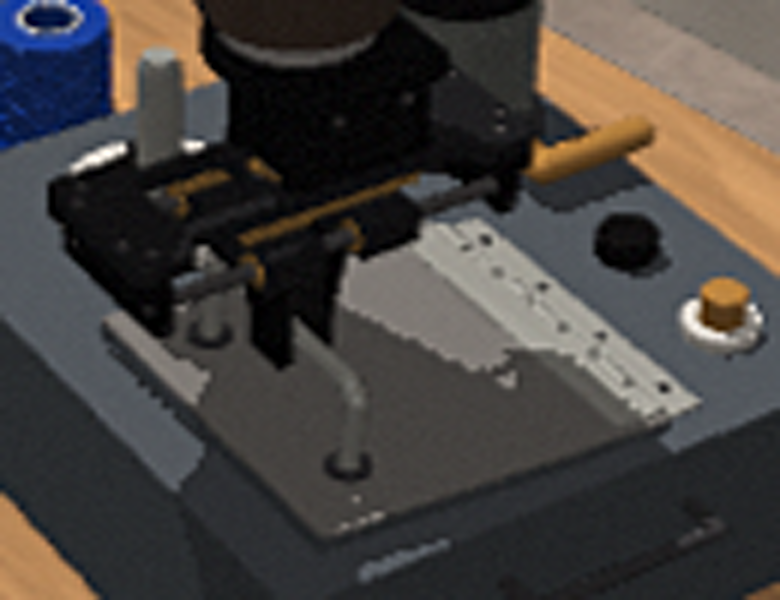

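>>> jog_arm([
  [[0.21,-0.03,0.48,0,0],[0.24,-0.04,0.48,0,0],[0.25,-0.04,0.47,0,0],[0.26,-0.04,0.46,0,0],[0.28,-0.05,0.45,0,0],[0.3,-0.04,0.44,0,0],[0.31,-0.05,0.43,0,0],[0.33,-0.06,0.42,0,0],[0,0,0,0,0]],
])

```text
time_s: 21.27
ee_pos: [0.5077, -0.0943, 0.2123]
tool_rot: [[-0.001, -0.987, 0.16], [-0.0, 0.16, 0.987], [-1.0, 0.001, -0.0]]
contact_force: [-2.1, 0.8, -2.5]
grip_width: 0.0091
```

```bash
python3 - <<'E'
from plant import sensors, vision
import cv2
s=sensors.sense(); print(s["ee_pos"],s["grip_width"],s["contact_force"],s["ft_torque"])
im=vision.snapshot("side");x0,y0=270,180
cv2.imwrite("pics/s13.png",cv2.resize(im[y0:y0+110,x0:x0+130,::-1],None,fx=6,fy=5.45,interpolation=cv2.INTER_CUBIC))
E
```

```text
[ 0.50766664 -0.09434412  0.21227168] 0.009126002334965013 [-2.08255435  0.82437993 -2.45382612] [ 2.79196410e-01  8.67105183e-01 -5.60424150e-04]
```

View pics/s13.png

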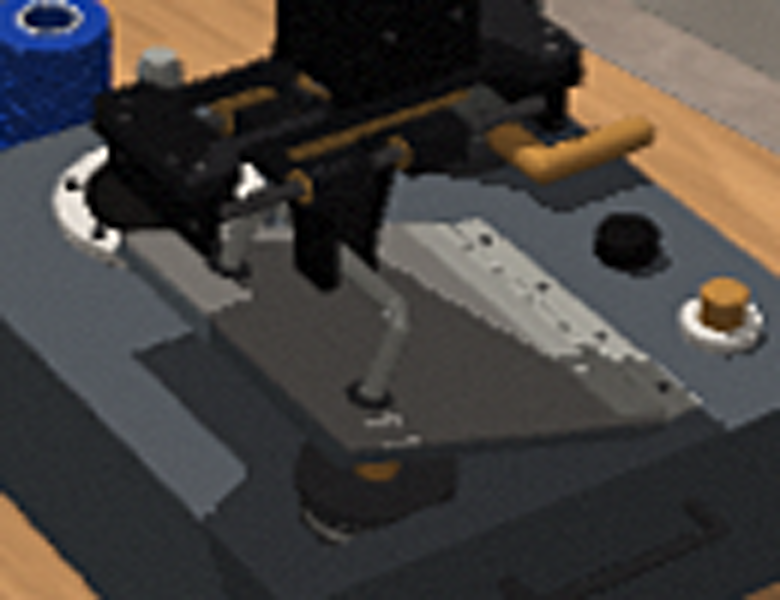

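>>> jog_arm([
  [[0.34,-0.05,0.4,0,0],[0.35,-0.06,0.4,0,0],[0.37,-0.06,0.38,0,0],[0.38,-0.06,0.37,0,0],[0.4,-0.06,0.35,0,0],[0.4,-0.07,0.34,0,0],[0.42,-0.06,0.33,0,0],[0.42,-0.07,0.31,0,0],[0.44,-0.07,0.3,0,0],[0.45,-0.08,0.28,0,0],[0.46,-0.07,0.26,0,0],[0.46,-0.07,0.25,0,0],[0,0,0,0,0]],
])

```text
time_s: 22.4
ee_pos: [0.5577, -0.1028, 0.2545]
tool_rot: [[0.002, -0.987, 0.159], [-0.002, 0.159, 0.987], [-1.0, -0.003, -0.001]]
contact_force: [-5.3, 1.9, 6.3]
grip_width: 0.009
```

```bash
python3 - <<'E'
from plant import sensors, vision
import cv2
s=sensors.sense(); print(s["ee_pos"],s["grip_width"],s["contact_force"],s["ft_torque"])
im=vision.snapshot("side");x0,y0=270,160
cv2.imwrite("pics/s14.png",cv2.resize(im[y0:y0+110,x0:x0+130,::-1],None,fx=6,fy=5.45,interpolation=cv2.INTER_CUBIC))
E
```

```text
[ 0.55771971 -0.10278031  0.25447147] 0.008973168315385723 [-5.31072413  1.9424361   6.3430495 ] [0.53522206 1.97016059 0.00390694]
```

View pics/s14.png

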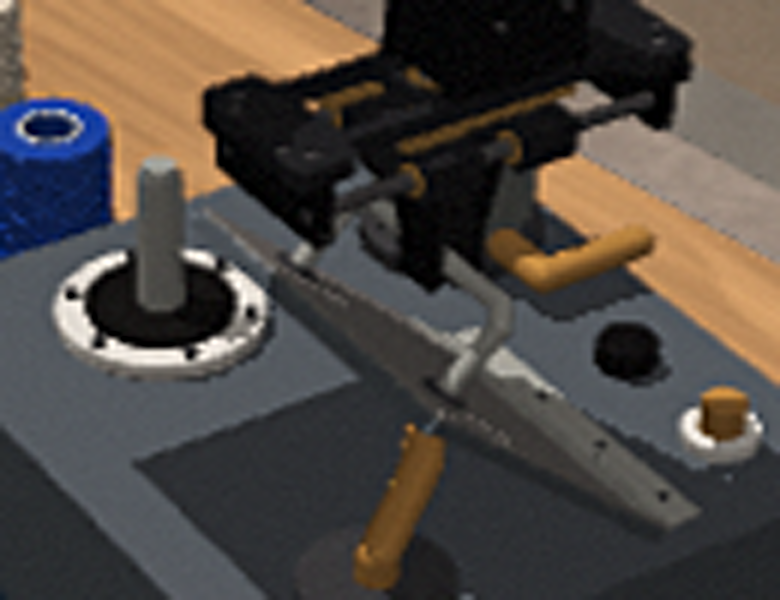

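>>> jog_arm([
  [[-0.03,0.0,0.06,0,0],[0.45,-0.08,0.26,0,0],[0.48,-0.08,0.21,0,0],[0.49,-0.08,0.2,0,0],[0.5,-0.08,0.18,0,0],[0.5,-0.08,0.16,0,0],[0.5,-0.08,0.14,0,0],[0.51,-0.08,0.13,0,0],[0.13,-0.02,0.03,0,0],[0.13,-0.02,0.03,0,0],[0,0,0,0,0],[0,0,0,0,0]],
])

```text
time_s: 23.45
ee_pos: [0.5947, -0.109, 0.2668]
tool_rot: [[0.003, -0.987, 0.16], [-0.002, 0.16, 0.987], [-1.0, -0.003, -0.001]]
contact_force: [-2.8, 0.5, 6.1]
grip_width: 0.009
```

```bash
cat > ang.py <<'E'
from h import *
from plant import sensors
import cv2,sys
tag=sys.argv[1]
s=sensors.sense(); print(s["time_s"],s["ee_pos"],s["grip_width"],s["contact_force"],s["ft_torque"])
a=-.1595; xd=np.array([np.cos(a),np.sin(a),0]); yd=np.array([-np.sin(a),np.cos(a),0]); H=np.array([.6255,-.1132,.134])
def F(d,l,y,n): # along plate toward front l, lateral y, normal n
    t=np.radians(d); return H+xd*(-l*np.cos(t)+n*np.sin(t))+yd*y+np.array([0,0,l*np.sin(t)+n*np.cos(t)])
for n,(x0,y0,w,h_,f) in {"side":(270,140,150,120,5),"top":(270,170,120,100,6)}.items():
    im=vision.snapshot(n); np.save(f"pics/{n}_{tag}.npy",im)
    o=cv2.resize(im[y0:y0+h_,x0:x0+w,::-1],None,fx=f,fy=f,interpolation=cv2.INTER_CUBIC)
    cv2.imwrite(f"pics/{n}_{tag}_raw.png",o)
    for d,c in ((55,(0,255,255)),(60,(0,255,0)),(65,(0,0,255))):
        P=[F(d,0,-.09,0),F(d,.18,-.09,0),F(d,.18,.09,0),F(d,0,.09,0)]
        q=[((proj(n,X)-[x0,y0]+.5)*f) for X in P]; print(n,d,np.round(q).tolist())
        for u in q: cv2.circle(o,tuple(int(v) for v in u),2,c,-1)
    cv2.imwrite(f"pics/{n}_{tag}.png",o)
E
python3 ang.py a1
```

```text
23.45 [ 0.59466682 -0.10896521  0.26679061] 0.009049219945203484 [-2.8344322   0.47500443  6.14445007] [-0.20680368  1.24114441 -0.01244812]
side 55 [[562.0, 590.0], [418.0, 437.0], [211.0, 248.0], [364.0, 407.0]]
side 60 [[562.0, 590.0], [442.0, 413.0], [233.0, 227.0], [364.0, 407.0]]
side 65 [[562.0, 590.0], [467.0, 391.0], [256.0, 207.0], [364.0, 407.0]]
top 55 [[547.0, 271.0], [532.0, 445.0], [127.0, 375.0], [179.0, 208.0]]
top 60 [[547.0, 271.0], [539.0, 413.0], [132.0, 342.0], [179.0, 208.0]]
top 65 [[547.0, 271.0], [545.0, 379.0], [136.0, 309.0], [179.0, 208.0]]
```

View pics/side_a1.png

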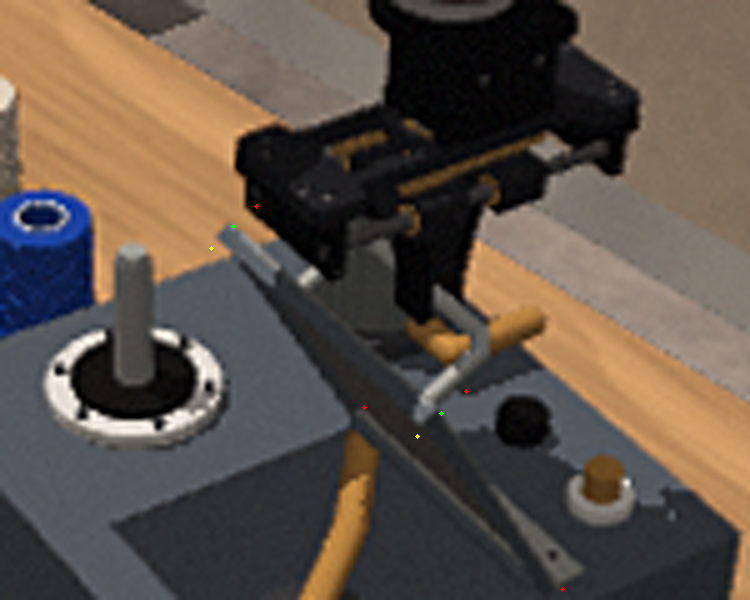

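View pics/top_a1.png

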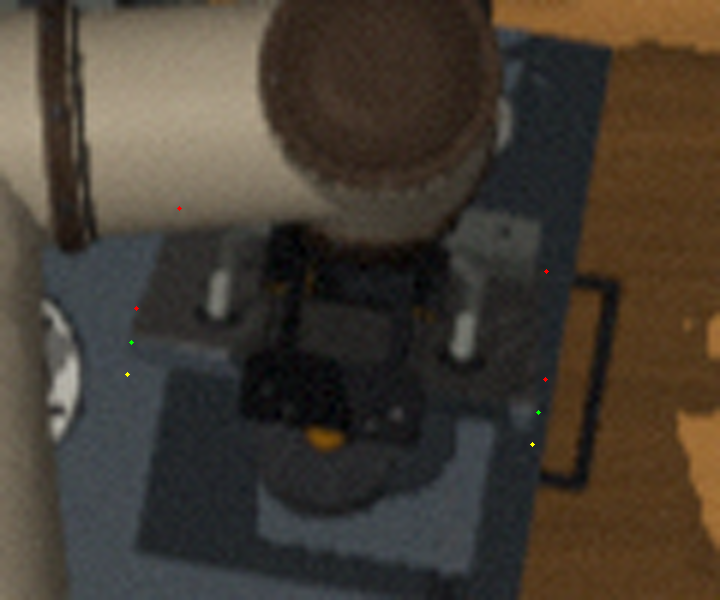

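```bash
python3 - <<'E'
import numpy as np,cv2
im=np.load("pics/side_a1.npy"); x0,y0=300,165
a=cv2.resize(im[y0:y0+75,x0:x0+100,::-1],None,fx=8,fy=8,interpolation=cv2.INTER_CUBIC)
cv2.imwrite("pics/z1.png",np.clip(a.astype(float)*1.7,0,255).astype(np.uint8))
im=np.load("pics/top_a1.npy"); x0,y0=285,200
a=cv2.resize(im[y0:y0+55,x0:x0+80,::-1],None,fx=10,fy=10,interpolation=cv2.INTER_CUBIC)
cv2.imwrite("pics/z2.png",np.clip(a.astype(float)*1.7,0,255).astype(np.uint8))
E
```

```text
(no output)
```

View pics/z1.png

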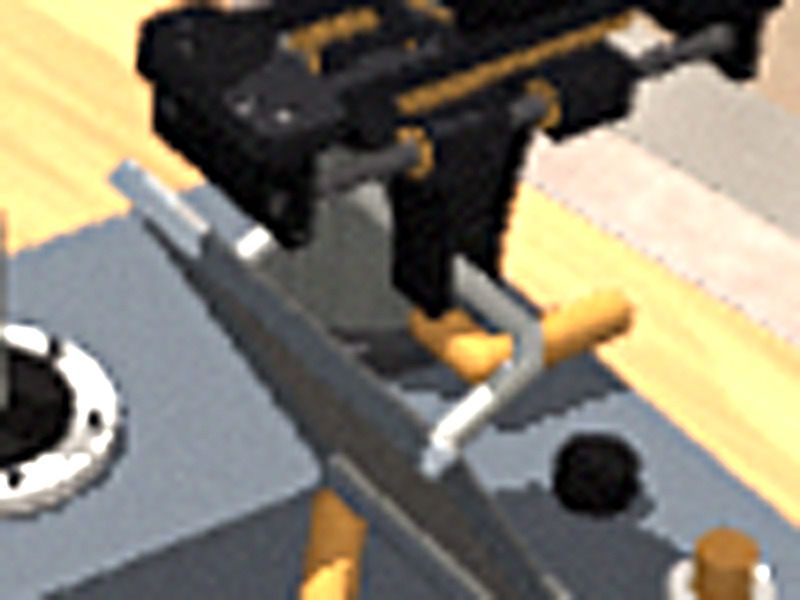

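View pics/z2.png

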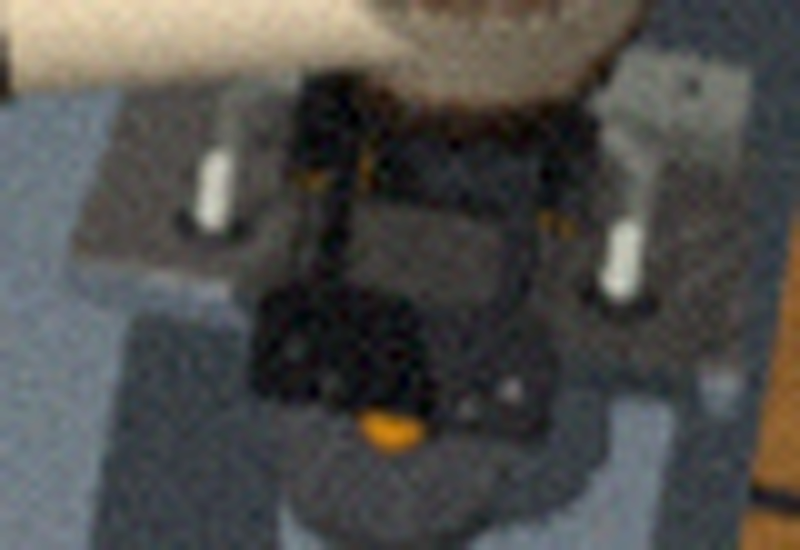

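>>> jog_arm([
  [[-0.02,0,0.1,0,0],[0,0,0,0,0],[0,0,0,0,0],[0,0,0,0,0]],
])

```text
time_s: 23.88
ee_pos: [0.5935, -0.1087, 0.2665]
tool_rot: [[0.001, -0.987, 0.16], [-0.001, 0.16, 0.987], [-1.0, -0.001, -0.001]]
contact_force: [-3.7, -3.5, 3.9]
grip_width: 0.0089
```

```bash
python3 - <<'E'
from h import *
from plant import sensors
import cv2
from scipy.optimize import least_squares
s=sensors.sense(); print(s["time_s"],s["ee_pos"],s["grip_width"],s["contact_force"],s["ft_torque"])
a=-.1595; xd=np.array([np.cos(a),np.sin(a),0]); yd=np.array([-np.sin(a),np.cos(a),0])
X=(s["ee_pos"]-[.4817,-.0901,.1626])@xd-.145
from scipy.optimize import brentq
print("X",X,"theta",np.degrees(brentq(lambda t:-.145*np.cos(t)+.048*np.sin(t)-X,0,1.4)))
H=np.array([.6255,-.1132,.134])
def F(t,l,y,n): return H+xd*(-l*np.cos(t)+n*np.sin(t))+yd*y+np.array([0,0,l*np.sin(t)+n*np.cos(t)])
def f(p):
    t,yr=p
    return np.concatenate([proj("side",F(t,.145,-yr,.048))-[365.7,206.4],proj("side",F(t,.145,-yr,.003))-[354.1,220.8],
      proj("top",F(t,.145,-yr,.003))-[346.7,229.2],proj("top",F(t,.145,yr,.003))-[305.5,222.3]])
r=least_squares(f,[1.,.052]); print(np.degrees(r.x[0]),r.x[1],np.round(r.fun.reshape(-1,2),1))
im=vision.snapshot("side"); cv2.imwrite("pics/s20.png",im[:,:,::-1])
E
```

```text
23.8833 [ 0.59347981 -0.10871353  0.2665397 ] 0.008886591839393497 [-3.7441111  -3.47948224  3.85068175] [-0.80681294  1.14804524  0.01312959]
X -0.03168274488291656 theta 59.71180104171708
59.85017415015096 0.05233043166198931 [[ 2.2  1.7]
 [ 0.4 -0.2]
 [-0.9  0.8]
 [ 1.6  1. ]]
```

View pics/s20.png

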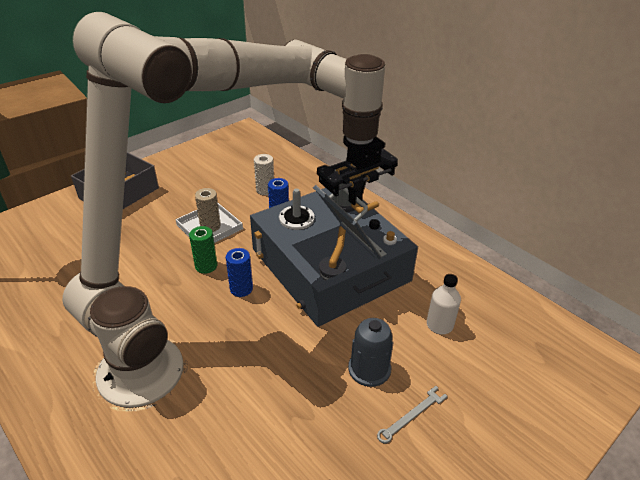

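>>> jog_arm([
  [[0,0,0,0,0],[0,0,0,0,0],[0,0,0,0,0],[0,0,0,0,0],[0,0,0,0,0],[0,0,0,0,0],[0,0,0,0,0],[0,0,0,0,0],[0,0,0,0,0],[0,0,0,0,0],[0,0,0,0,0],[0,0,0,0,0]],
])

```text
time_s: 24.93
ee_pos: [0.5932, -0.1087, 0.2665]
tool_rot: [[0.0, -0.987, 0.16], [-0.001, 0.16, 0.987], [-1.0, -0.0, -0.001]]
contact_force: [-3.2, -3.9, 5.6]
grip_width: 0.009
```

```bash
python3 ang.py a2
```

```text
24.9333 [ 0.59322206 -0.10865299  0.26646639] 0.008969223362534456 [-3.16094767 -3.87080673  5.6192573 ] [-1.0986062   1.18887048 -0.0030254 ]
side 55 [[562.0, 590.0], [418.0, 437.0], [211.0, 248.0], [364.0, 407.0]]
side 60 [[562.0, 590.0], [442.0, 413.0], [233.0, 227.0], [364.0, 407.0]]
side 65 [[562.0, 590.0], [467.0, 391.0], [256.0, 207.0], [364.0, 407.0]]
top 55 [[547.0, 271.0], [532.0, 445.0], [127.0, 375.0], [179.0, 208.0]]
top 60 [[547.0, 271.0], [539.0, 413.0], [132.0, 342.0], [179.0, 208.0]]
top 65 [[547.0, 271.0], [545.0, 379.0], [136.0, 309.0], [179.0, 208.0]]
```

View pics/side_a2.png

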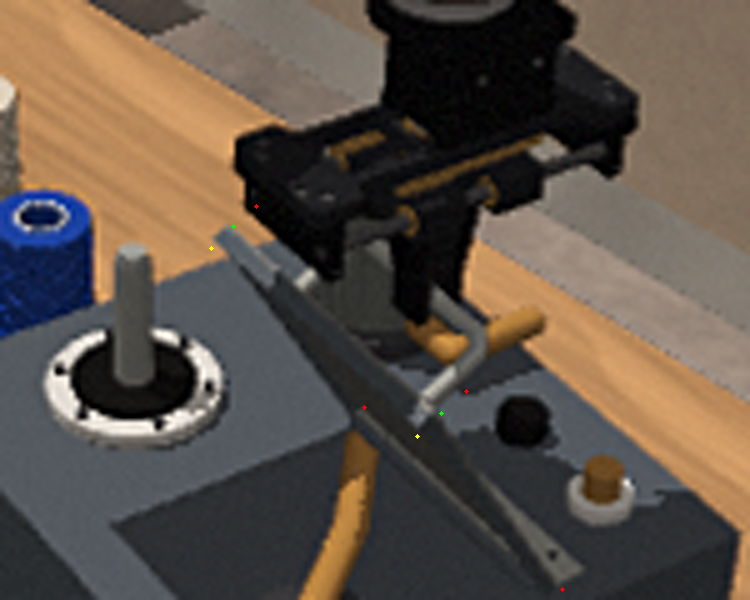

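>>> jog_arm([
  [[0.12,-0.02,0.03,0,0],[0,0,0,0,0],[0,0,0,0,0],[0,0,0,0,0],[0,0,0,0,0],[0,0,0,0,0]],
])

```text
time_s: 25.53
ee_pos: [0.5943, -0.1088, 0.2667]
tool_rot: [[-0.0, -0.987, 0.16], [-0.001, 0.16, 0.987], [-1.0, 0.0, -0.001]]
contact_force: [-3.6, -3.6, 5.3]
grip_width: 0.0089
```

```bash
python3 - <<'E'
from plant import sensors, finish_job
s=sensors.sense(); print(s["time_s"],s["ee_pos"],s["grip_width"],s["contact_force"]); print(finish_job())
E
```

```text
25.5333 [ 0.59425927 -0.10883872  0.26668833] 0.00888134584644815 [-3.61871886 -3.55619016  5.30283263]
the job is handed in; nothing more can be done
None
```

I lifted the spent cartridge off its standpipe and lowered it into the drip tray until the force reading showed contact. Then I released it, and it stands upright there in the side picture. After that I gripped the flap's bow handle, raised the flap and handed the job in at 25.5 s while still holding it.

**Flap angle:** I estimated it two ways shortly before hand-in, from the gripper's travel (about 59.7°) and from the handle's position in the pictures (about 59.9°). A later reading of the plate's front edge in the side picture looked nearer 59°. I then moved the gripper about 1 mm further open. By gripper travel that puts the flap at about 60°, give or take a degree. I did not take another picture after that move.

**Other objects:** The last side picture shows the fresh cartridge, dome, bottle and spanner standing or lying where they were. I checked this by eye and did not measure it.

**What went wrong or disagreed:**
- **First grip failed:** My first hold on the handle slipped off and the flap stayed shut. In the side picture the fingertips appear about 14 mm higher than the stated tool length gives. I regripped about 14 mm lower and the hold stayed firm.
- **Leftover force:** At hand-in the wrist still read about 7 N, probably because my arc did not quite match the flap's. It had stayed at about that level for the last second and a half or so, well under the limits.

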